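# Feed one ring and slide it onto the inspection plate

## Robot

A 7-joint arm with a two-finger parallel gripper is mounted at the origin on a cart in front of the work surface, level with it; the furniture and walls round the work are solid. World frame = base frame: x ahead of the robot, y to its left, z up, the work surface at z = 0. Lengths are in mm, angles in rad, forces in N, time in s.
With the tool pointing down it reaches from about 400 to 875 mm from the base axis. Payload 4.4 kg.
Tool frame: the origin (TCP) lies midway between the tips of the shut fingers; the grasp point (between the pads) lies 19 mm behind it (ctrl.pinch_z is the distance from the TCP to the grasp point, in mm); z points along the fingers, y is the line along which they close (so a half turn about z gives the same grasp; the last joint's range is limited). The gripper opens to 85 mm and grips with 20 to 120 N. Pads are 22 mm wide; open, the fingers measure 114 mm over their backs; the gripper's body (76 mm by 85 mm) begins 54 mm behind the grasp point. The pads swing forward as they close: fully open they stand 13 mm farther back than shut.
Start: joints at [1.155, 0.628, 0.038, 1.517, -0.027, 0.996, -0.02], TCP at [222.789, -610.641, 231.313] pointing down, gripper open.
Joint ranges: [-3.06, 3.06], [-0.37, 2.12], [-1.25, 1.32], [0.18, 2.47], [-1.1, 4.24], [0.23, 1.98], [-2.94, 2.94]. Speed limits (rad/s): [2.57, 2.57, 3.14, 3.14, 3.14, 3.14, 3.14].

## Interface

Orientations are given as [roll, pitch, yaw] about the fixed x, y, z axes, in that order (R = Rz(yaw) Ry(pitch) Rx(roll)).
In Python, from cell import read_state, cams, order, ctrl gives the robot as it stands.
- The arm moves only by the tool move_arm, never from a script. Its argument "targets" is text: rows parted by semicolons, each of 7 numbers parted by spaces: the gripper's target within -1 to 1 (fully open at 1, half-way at 0, shut at -1), then the shift along the tool's x, y, z in cm, then the turn, a rotation vector about the tool's x, y, z in degrees. A call has 1 to 5 rows; each row shifts and turns the commanded pose from where the row before left it, along the tool's axes as they then stand; what a row does not reach is not made up. A row lasts 1/12 s, in which the tool goes at most 41.7 mm and 7.16 degrees, less where a joint would pass 70% of its speed; a pose out of reach is approached as far as the arm can. A call with a gripper value outside its range is refused whole. The fingers move at their own pace and stop on an object; the grip force is fixed at half the most. Time passes only in rows, so rows that do not move let the fingers close. It gives the time, the measured TCP pose, the force, the opening and the grip force at its end, in the units of the state.
- read_state(): the state, without advancing time (a new reading comes with each control period).
- cams.get_image(name): name is "side" or "top" or "wrist"; returns a dict with "color" (420x560x3 uint8, red, green, blue), "fovy" (degrees; the focal length in pixels is half the picture's height over the tangent of half this angle, whatever the lens; pixels are square), "cx", "cy" (the principal point, pixels), "rvec" (rotation vector, rad) and "tvec" (3), from world to camera coordinates, as OpenCV has them. Camera axes: x right, y down, z forward; pixel columns grow to the right and rows downward; lengths in mm; the calibration is good to about 2 mm. A picture is of the moment at which its call begins. There is no depth.
- order.finish_job(): hands the job in; it is judged then, once.
The state is a dict: "clock": time; "qpos": joint angles; "qd": joint speeds; "tau": joint torques, N m; "eef_pos": TCP position; "tool_rot": TCP orientation; "force": force on the tool from outside, world axes, zero at the start; "torque": the same for the moment, N m; "width": finger opening in mm; "gripper_force": force on a finger pad.
Only numpy, scipy, OpenCV 4.12 (cv2) and the standard library are available. Lean on these libraries where they do the work, as an engineer would, in place of code of your own. Each camera call takes 0.05 s, during which the arm holds its last target. There are 200 camera calls.

## Task

Press the plunger of the ring feeder right down once, so that a single black ring comes out of its mouth, and let the plunger come back up. Then push that ring along the bench with the fingertips, without gripping or lifting it, until it lies flat and wholly on the low round grey metal inspection plate. Leave the other rings in the feeder and leave the dish, the loupe and the stopper where they are.

Things in the scene. Friction and masses are not known exactly. Their poses are not given: they have to be found in the camera images.
- feeder: Fixed aluminium and grey ring feeder, base 120 x 58 mm. Origin: on the bench under the axis of its ring magazine (44 x 46 mm, 45 mm high). Its -x axis points out of the mouth; base and magazine end 22 mm from the origin along -x, the base 98 mm along +x. Plunger 60 mm along +x. A steel slide geared to it (2.9 mm per mm) pushes the lowest ring out and draws back as it rises; the next ring drops.
- plunger (a joint): Plunger travel, straight down: 0 = up, 0.024 m = fully down on its stop. Spring 2 N at the top, 5 N at the bottom, plus 2 N drag at 0.1 m/s; let go, it rises by itself within a second. A full stroke leaves the ejected ring flat on the bench, its centre about 65 mm in front of the feeder's origin. A second stroke ejects a second ring.
- plunger_top (a point): Centre of the flat top of the black plunger button, a disc 26 mm across, 96 mm above the bench when up, 72 mm when down. Moves with the plunger.
- ring_1: Black anodised ring, 32 mm across, 12 mm high, about 15 g, lowest of three alike in the magazine (its underside 3 mm above the bench): the one that comes out. Origin: centre of its underside; z along its axis.
- ring_2: Same kind of ring, stacked next above ring_1. Origin: centre of its underside. Stays in the feeder and drops to the lowest place after the stroke.
- ring_3: Same kind of ring, on top of ring_2. Origin: centre of its underside. Stays in the feeder.
- plate: Plain mid-grey steel inspection plate fixed to the bench, nearer the robot than the feeder and to the right of its mouth: a disc 2 mm high, 76 mm across at the bench, with a 6 mm wide bevel all round up which a pushed ring slides, and a flat top 64 mm across. Origin: centre of its underside.
- petri_dish: Bystander: small white parts dish, 69 mm across, 16 mm high, loose on the 2 mm thick olive mat to the right of the plate. Origin: centre of its underside.
- loupe: Bystander: black eye loupe, 38 mm across, 31 mm high, loose, behind the feeder. Origin: centre of its underside.
- stopper: Bystander: black bottle stopper standing on its plug, 43 mm across, 32 mm high, loose, behind the feeder. Origin: centre of its underside.
Things that resemble listed ones, but are neither listed nor needed, are in the scene too. Several things have the shape of the plate; the one meant has the colours described above.

How it is judged (in metres and radians):
On the way, in this order (a step that is already met when the one before it is completed fails the run):
1. the plunger is pressed right down (at least 21 of 24 mm) (value of joint plunger above 0.021 m).
2. the plunger is back up and one ring lies on the bench in front of the mouth (value of joint plunger below 0.003 m and x of ring_1 in the frame of feeder below -0.05 m and height (world z) of ring_1 below 0.004 m), for 0.2 s.
At the end, for the whole second after the job is handed in: The ejected ring lies flat and at rest wholly on the plate's flat top (its centre within 16 mm of the plate's centre), the plunger is up, and the other two rings are stacked in the magazine, the lower one dropped to the bottom (horizontal distance between ring_1 and plate below 0.016 m and height (world z) of ring_1 between 0.0005 and 0.004 m and angle between ring_1's own z axis and vertical below 0.08 rad and linear speed of ring_1 below 0.01 m/s and value of joint plunger below 0.003 m and horizontal distance between each of ring_2, ring_3 and feeder below 0.005 m and height (world z) of ring_2 below 0.006 m and height (world z) of ring_3 below 0.018 m); the robot touches nothing.
It fails at once if the ejected ring is lifted (underside more than 10 mm above the bench) (height (world z) of ring_1 above 0.01 m).
It fails at once if a second ring leaves the feeder (horizontal distance between any of ring_2, ring_3 and feeder above 0.012 m).
It fails at once if the dish, loupe or stopper is moved more than 10 mm (distance of any of petri_dish, loupe, stopper from where it was at the start of the episode above 0.01 m).
It also fails if it takes over 46 s, if anything falls off the work surface, if the arm or the gripper's body presses on something with over 40 N, if the wrist force passes 120 N, or if a joint passes its speed limit or range.

## Working session

There is one attempt and no reset: what is moved stays moved. The work goes in short steps, Python scripts to look and compute and a tool call to move; the robot and the scene stay as the last step left them, time stands still between calls to the robot, and variables do not carry over. Pictures are saved under pics/ and viewed, at most 10 in all, crops included, and the job is handed in when it is done.

Besides the shell and the picture viewer there is one more tool, called after ">>>" as a command line: name --argument value ..., lists and objects as JSON in quotes. move_arm: Moves the arm, as the interface text tells. Its arguments: {"type":"object","properties":{"targets":{"type":"string"}},"required":["targets"]}

```bash
mkdir -p pics; ls; cat > h.py <<'E'
import numpy as np, cv2
from cell import read_state, cams, order, ctrl
def grab(n,f=None):
    d=cams.get_image(n)
    if f: cv2.imwrite('pics/'+f,d['color'][:,:,::-1])
    return d
def cam(d):
    R=cv2.Rodrigues(np.array(d['rvec'],float))[0]; t=np.array(d['tvec'],float).ravel()
    f=d['color'].shape[0]/2/np.tan(np.radians(d['fovy'])/2)
    return R,t,f
def ray(d,u,v,z=0.):
    R,t,f=cam(d); c=-R.T@t; r=R.T@np.array([(u-d['cx'])/f,(v-d['cy'])/f,1])
    return c+r*(z-c[2])/r[2]
def proj(d,p):
    R,t,f=cam(d); q=R@np.array(p,float)+t
    return np.array([d['cx']+f*q[0]/q[2],d['cy']+f*q[1]/q[2]])
E
python3 - <<'E'
from h import *
import pickle
D={n:grab(n) for n in('top','side')}
pickle.dump(D,open('D.pkl','wb'))
for n in D:
    d=D[n]; R,t,f=cam(d); print(n,-R.T@t,R[2],f,d['cx'],d['cy'])
    cv2.imwrite(f'pics/{n}0.png',cv2.resize(d['color'][:,:,::-1],(784,588),interpolation=cv2.INTER_CUBIC))
s=read_state();print(s['eef_pos'],s['tool_rot'],s['force'],s['width'])
E
```

```text
pics
top [440.70472719  30.04402475 933.80925666] [ 0.06224035  0.03579449 -0.99741912] 419.73644883918627 275.9223177360059 205.15205875856782
side [138.85028413 692.58419465 691.02568712] [ 0.35962558 -0.68959512 -0.62859209] 518.7615041874825 286.0444466185298 208.21256986158664
[ 222.57645023 -610.09071589  230.48835367] [-3.13985321e+00  2.86973850e-05  3.49758273e-01] [-0.43555681  0.75165697  0.26090692] 85.55282088809226
```

View pics/top0.png

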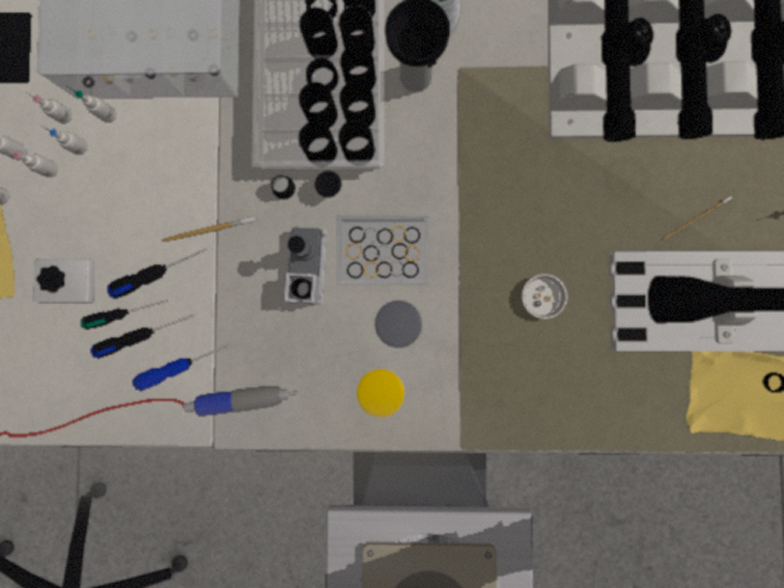

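View pics/side0.png

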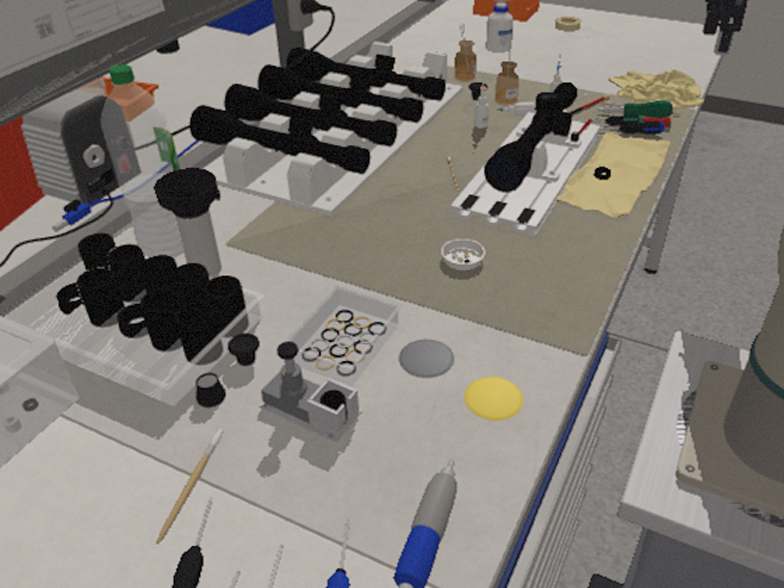

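The pictures show these candidates, in 784x588 pixels:
- **Feeder:** top view (302,265), button (297,244), magazine hole (301,289).
- **Plate-shaped discs:** grey at top (398,324) and side (427,358), yellow at top (380,392). The grey one fits, being mid-grey and to the right of the mouth.
- **Black disc and knob on a white block:** top (50,279), a decoy for the plunger.

Next I measure, with an enlarged crop to confirm.

```bash
python3 - <<'E'
from h import *
import pickle
D=pickle.load(open('D.pkl','rb'))
def blobs(d,mask,x0,y0,x1,y1,amin=30):
    m=np.zeros_like(mask); m[y0:y1,x0:x1]=mask[y0:y1,x0:x1]
    cs,_=cv2.findContours(m,cv2.RETR_EXTERNAL,cv2.CHAIN_APPROX_NONE)
    return [c for c in cs if cv2.contourArea(c)>amin]
for n,box in (('top',(255,205,310,260)),('side',(275,235,330,275))):
    d=D[n]; hsv=cv2.cvtColor(d['color'],cv2.COLOR_RGB2HSV)
    m=((hsv[...,2]<135)&(hsv[...,1]<60)).astype(np.uint8)*255
    for c in blobs(d,m,*box,amin=200):
        P=np.array([ray(d,u,v,2)[:2] for u,v in c[:,0,:]],np.float32)
        (x,y),r=cv2.minEnclosingCircle(P); e=cv2.fitEllipse(P)
        print(n,'plate',c[:,0].mean(0),(x,y),r,e)
B={'top':(200,160,235,182),'side':(194,240,216,256)}
for n,box in B.items():
    d=D[n]; g=d['color'].max(2)
    m=(g<60).astype(np.uint8)*255
    for c in blobs(d,m,*box,amin=20):
        (u,v),_=cv2.minEnclosingCircle(c.astype(np.float32)); print(n,'button',cv2.boundingRect(c),u,v,ray(d,u,v,90))
t=D['top']['color'][150:270,185:325,::-1]; s=D['side']['color'][225:325,170:340,::-1]
a=cv2.resize(t,(400,343),interpolation=cv2.INTER_CUBIC); a=cv2.resize(D['top']['color'][155:227,190:250,::-1],(400,480),interpolation=cv2.INTER_CUBIC); b=cv2.resize(D['side']['color'][235:325,180:260,::-1],(400,450),interpolation=cv2.INTER_CUBIC)
b=cv2.copyMakeBorder(b,0,30,0,0,cv2.BORDER_CONSTANT); cv2.imwrite('pics/crop1.png',np.hstack([a,b]))
E
```

```text
top plate [284.12371134 231.15463918] (441.07379150390625, 45.53327560424805) 39.111385345458984 ((441.4212646484375, 45.484657287597656), (75.4770736694336, 76.25728607177734), 133.36610412597656)
side plate [304.04255319 255.72340426] (438.03729248046875, 49.06446838378906) 37.120540618896484 ((438.0007019042969, 49.23244094848633), (71.00074005126953, 72.67789459228516), 112.53938293457031)
top button (206, 168, 12, 14) 210.38235473632812 174.61764526367188 [555.81157778 193.92913585  90.        ]
side button (198, 244, 15, 12) 205.0 249.5 [556.04436228 190.96288883  90.        ]
```

View pics/crop1.png

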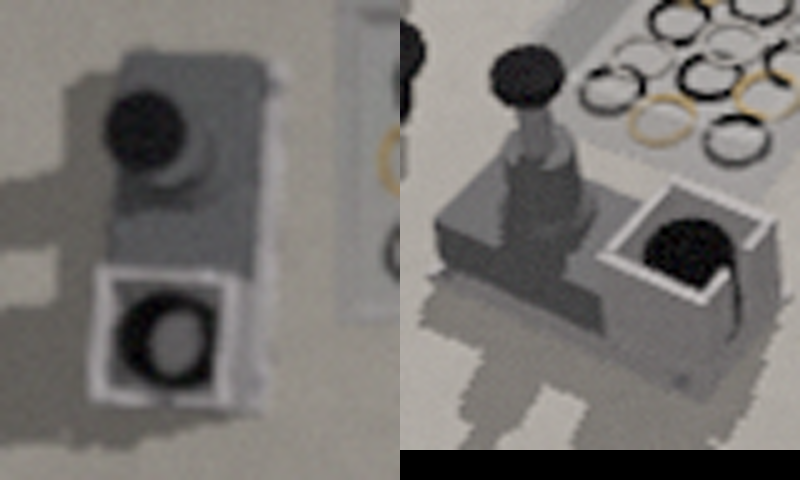

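The crop confirms the feeder: black button at crop-left (145,130), white-rimmed magazine with the black ring at (168,338), and the mouth facing the robot. The grey plate measures 76 mm across, as described. Next is the feeder axis.

```bash
python3 - <<'E'
from h import *
import pickle
D=pickle.load(open('D.pkl','rb'));d=D['top'];s=D['side']
T=np.array([ray(d,190+(u-3)/6.667,155+(v-3)/6.667,45) for u,v in[(97,270),(245,272),(235,400),(93,402)]])
print(T.round(1),T.mean(0)); 
S=np.array([ray(s,180+(u-2)/5,235+(v-2)/5,45) for u,v in[(598,255),(680,180),(776,220),(706,300)]-np.array([400,0])])
print(S.round(1),S.mean(0))
for v in [ray(d,190+127/6.667,155+50/6.667,30),ray(d,190+265/6.667,155+57/6.667,30)]: print(v.round(1))
print(ray(d,210.4,174.6,95),ray(s,205,249,95))
R=cv2.Rodrigues(np.zeros(3))[0]; print(ctrl.pinch_z,[a for a in dir(ctrl) if a[0]!='_'])
# triangulate button
for n,c in (('top',d),('side',s)): pass
E
```

```text
[[518.  215.7  45. ]
 [517.3 168.   45. ]
 [476.3 170.9  45. ]
 [475.6 216.5  45. ]] [496.78865592 192.76643922  45.        ]
[[516.6 216.6  45. ]
 [509.9 174.7  45. ]
 [470.7 176.6  45. ]
 [473.8 218.   45. ]] [492.73214951 196.47210928  45.        ]
[590.7 208.8  30. ]
[588.1 163.3  30. ]
[555.16532445 192.92248116  95.        ] [553.25197028 194.11920549  95.        ]
18.700000000000003 ['MotionError', 'pinch_z']
```

The feeder origin is about (495,194) with yaw near 0, and the button is at about (554.5,193.5). The ring should land near (430,195), and the plate is at about (440,47). First I turn to yaw 90°, so tool x is world +y and tool y is world +x, with the fingers shut.

>>> move_arm --targets "-1 0 0 0 0 0 -7; -1 0 0 0 0 0 -7; -1 0 0 0 0 0 -7; -1 0 0 0 0 0 -7; -1 0 0 0 0 0 -7"

```text
clock: 0.52
eef_pos: [222.6, -610.3, 230.8]
tool_rot: [-3.141, -0.001, 0.967]
force: [-0.9, 0.5, -0.8]
width: 25.5
gripper_force: 0.0
```

>>> move_arm --targets "-1 0 0 0 0 0 -7; -1 0 0 0 0 0 -7; -1 0 0 0 0 0 -7; -1 0 0 0 0 0 -7; -1 0 0 0 0 0 -7"

```text
clock: 0.93
eef_pos: [222.5, -610.3, 230.8]
tool_rot: [-3.141, -0.001, 1.577]
force: [0.3, 0.5, -0.1]
width: -0.0
gripper_force: 0.0
```

>>> move_arm --targets "-1 3.8 1.5 0 0 0 0; -1 3.8 1.5 0 0 0 0; -1 3.8 1.5 0 0 0 0; -1 3.8 1.5 0 0 0 0; -1 3.8 1.5 0 0 0 0"

```text
clock: 1.35
eef_pos: [297.7, -418.6, 231.0]
tool_rot: [-3.141, -0.001, 1.571]
force: [0.8, 0.2, -0.5]
width: 0.0
gripper_force: 0.0
```

>>> move_arm --targets "-1 3.8 1.5 0 0 0 0; -1 3.8 1.5 0 0 0 0; -1 3.8 1.5 0 0 0 0; -1 3.8 1.5 0 0 0 0; -1 3.8 1.5 0 0 0 0"

```text
clock: 1.77
eef_pos: [372.6, -228.7, 231.3]
tool_rot: [-3.141, 0.0, 1.571]
force: [0.9, -0.2, 0.6]
width: 0.2
gripper_force: 0.0
```

>>> move_arm --targets "-1 3.8 1.5 0 0 0 0; -1 3.8 1.5 0 0 0 0; -1 3.8 1.5 0 0 0 0; -1 3.8 1.5 0 0 0 0; -1 3.8 1.5 0 0 0 0"

```text
clock: 2.18
eef_pos: [447.5, -38.7, 231.3]
tool_rot: [-3.141, 0.0, 1.571]
force: [0.6, 0.1, -0.3]
width: -0.1
gripper_force: 0.0
```

>>> move_arm --targets "-1 3.8 1.8 0 0 0 0; -1 3.8 1.8 0 0 0 0; -1 3.8 1.8 0 0 0 0; -1 3.8 1.8 0 0 0 0; -1 0 0 0 0 0 0"

```text
clock: 2.6
eef_pos: [521.2, 120.7, 231.7]
tool_rot: [3.137, -0.008, 1.582]
force: [0.7, 0.8, 0.3]
width: 0.4
gripper_force: 0.0
```

>>> move_arm --targets "-1 3.6 1.7 0 0 0 0; -1 3.6 1.7 0 0 0 0; -1 0 0 4 0 0 0; -1 0 0 4 0 0 0; -1 0 0 3 0 0 0"

```text
clock: 3.02
eef_pos: [551.4, 182.2, 118.7]
tool_rot: [-3.14, 0.001, 1.573]
force: [-0.4, -0.7, -0.3]
width: -0.0
gripper_force: 0.0
```

>>> move_arm --targets "-1 0 0 0 0 0 0; -1 0 0 0 0 0 0"

```text
clock: 3.18
eef_pos: [551.4, 181.6, 120.1]
tool_rot: [-3.138, 0.001, 1.572]
force: [0.4, 0.3, 1.0]
width: 0.0
gripper_force: 0.0
```

```bash
python3 - <<'E'
from h import *
d=grab('side');w=grab('wrist');print(read_state()['eef_pos'],read_state()['tool_rot'])
b=cv2.resize(d['color'][195:325,170:290,::-1],(388,420),interpolation=cv2.INTER_CUBIC)
a=cv2.resize(w['color'][:,:,::-1],(400,300)); a=cv2.copyMakeBorder(a,0,120,0,0,cv2.BORDER_CONSTANT)
cv2.imwrite('pics/pre.png',np.hstack([a,b]))
E
```

```text
[553.83019359 182.69704226 123.09559061] [ 3.13889980e+00 -1.28353461e-03  1.57120152e+00]
```

View pics/pre.png

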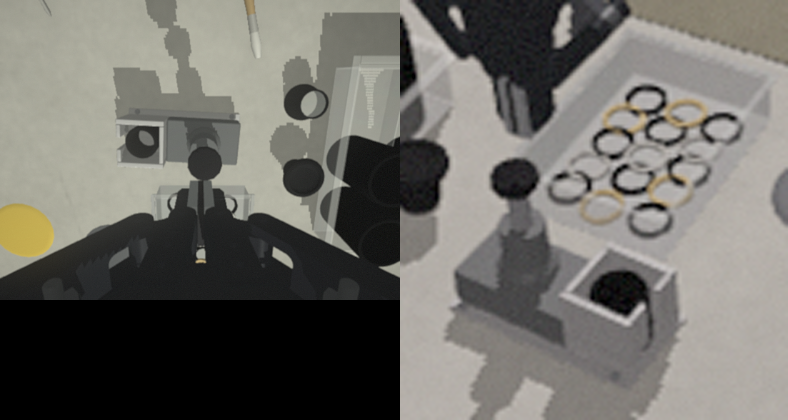

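The wrist view shows the button at about (205,163), just ahead of the fingertips at about (201,185). I use the wrist calibration for a second fix, on the mouth direction as well.

```bash
python3 - <<'E'
from h import *
d=grab('wrist')
g=d['color'].max(2); m=np.zeros_like(g); m[205:256,255:320]=(g[205:256,255:320]<60)*255
for c in cv2.findContours(m,0,1)[0]:
    if cv2.contourArea(c)>50: print(cv2.boundingRect(c))
print(ray(d,287,227,95))
# magazine rim corners at z=45 in full px (x1.4)
for u,v in[(120,121),(165,124),(164,166),(118,164)]: print(ray(d,u*1.4,v*1.4,45).round(1))
print(proj(d,read_state()['eef_pos']),np.mean([read_state()['eef_pos'] for _ in range(5)],0))
E
```

```text
(262, 205, 46, 51)
[556.44871036 196.31101029  95.        ]
[479.8 219.8  45. ]
[520.7 217.1  45. ]
[518.2 176.6  45. ]
[474.3 178.6  45. ]
[283.11780442 274.18021545] [554.16770328 182.77935592 123.58536929]
```

>>> move_arm --targets "-1 1.2 0.1 0 0 0 0; -1 0 0 2.2 0 0 0; -1 0 0 0.8 0 0 0; -1 0 0 0.7 0 0 0; -1 0 0 0.6 0 0 0"

```text
clock: 3.75
eef_pos: [554.6, 196.5, 79.4]
tool_rot: [3.139, -0.003, 1.572]
force: [-0.5, 4.2, 5.3]
width: 0.4
gripper_force: 3.2
```

>>> move_arm --targets "-1 0 0 0.4 0 0 0; -1 0 0 0 0 0 0; -1 0 0 0 0 0 0"

```text
clock: 4.0
eef_pos: [554.2, 195.1, 75.1]
tool_rot: [3.14, -0.001, 1.572]
force: [0.5, 2.3, 4.7]
width: -0.1
gripper_force: 2.0
```

>>> move_arm --targets "-1 0 0 0.2 0 0 0; -1 0 0 0.1 0 0 0; -1 0 0 0 0 0 0"

```text
clock: 4.25
eef_pos: [554.2, 195.0, 72.1]
tool_rot: [3.14, -0.001, 1.572]
force: [0.4, 3.5, 4.1]
width: -0.1
gripper_force: 2.2
```

>>> move_arm --targets "-1 0 0 0.1 0 0 0; -1 0 0 0 0 0 0"

```text
clock: 4.42
eef_pos: [554.2, 195.0, 72.0]
tool_rot: [3.14, -0.001, 1.571]
force: [-1.5, 2.6, 10.6]
width: 0.3
gripper_force: 5.5
```

The force has risen to 10.6 N at z=72, so the plunger is on its stop. Releasing.

>>> move_arm --targets "-1 0 0 -0.8 0 0 0; -1 0 0 -1 0 0 0; -1 0 0 -1.5 0 0 0; -1 0 0 -2.5 0 0 0; -1 0 0 -1.5 0 0 0"

```text
clock: 4.83
eef_pos: [553.6, 193.1, 145.2]
tool_rot: [3.142, 0.001, 1.571]
force: [-0.0, -0.2, 0.4]
width: 0.0
gripper_force: 0.0
```

>>> move_arm --targets "-0.5 2 -3 0 0 0 0; -0.5 2 -3 0 0 0 0; -0.5 2 -3 0 0 0 0; -0.5 0 -3 0 0 0 0; -0.5 0 0 0 0 0 0"

```text
clock: 5.25
eef_pos: [426.2, 253.8, 143.5]
tool_rot: [-3.135, 0.004, 1.578]
force: [-1.8, -0.4, -0.4]
width: 21.4
gripper_force: 0.0
```

```bash
python3 - <<'E'
from h import *
s=read_state();print(s['eef_pos'],s['width'])
d=grab('side');t=grab('top')
b=cv2.resize(d['color'][225:335,170:290,::-1],(392,360),interpolation=cv2.INTER_CUBIC)
a=cv2.resize(t['color'][150:260,180:300,::-1],(392,360),interpolation=cv2.INTER_CUBIC)
cv2.imwrite('pics/post.png',np.hstack([a,b]))
import pickle; pickle.dump({'side':d,'top':t},open('E.pkl','wb'))
E
```

```text
[426.19846853 253.76307022 143.48667318] 21.397628900384085
```

View pics/post.png

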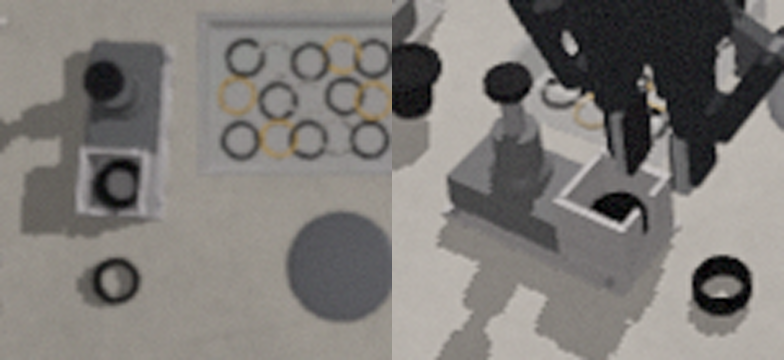

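The ring lies flat on the bench at crop top (116,281) and side (722,285). The plunger is up, and the next ring has dropped in the magazine. Now I measure the ring and re-measure the plate.

```bash
python3 - <<'E'
from h import *
import pickle
E=pickle.load(open('E.pkl','rb'))
for n,(x0,y0,x1,y1) in {'top':(203,222,230,248),'side':(255,298,285,325)}.items():
    d=E[n]; g=d['color'].max(2); m=np.zeros_like(g); m[y0:y1,x0:x1]=(g[y0:y1,x0:x1]<75)*255
    c=max(cv2.findContours(m,0,1)[0],key=cv2.contourArea)
    (u,v),r=cv2.minEnclosingCircle(c); x,y,w,h=cv2.boundingRect(c); u,v=x+w/2-.5,y+h/2-.5
    print(n,(x,y,w,h),ray(d,u,v,6 if n=='side' else 8))
E
```

```text
top (208, 229, 15, 14) [431.34658015 198.10194026   8.        ]
side (262, 303, 18, 18) [429.6089245 199.8144226   6.       ]
```

>>> move_arm --targets "-0.5 -0.2 0.4 4 0 0 0; -0.5 0 0 4 0 0 0; -0.5 0 0 3 0 0 0; -0.5 0 0 1.5 0 0 0; -0.5 0 0 0 0 0 0"

```text
clock: 5.77
eef_pos: [437.3, 249.5, 15.1]
tool_rot: [-3.138, 0.005, 1.569]
force: [0.2, -0.0, -0.0]
width: 21.2
gripper_force: 0.0
```

>>> move_arm --targets "-0.5 0 0 0 0 0 0; -0.5 0 0 0 0 0 0"

```text
clock: 5.93
eef_pos: [439.1, 252.0, 19.2]
tool_rot: [3.14, -0.001, 1.57]
force: [0.4, -0.1, -0.4]
width: 21.5
gripper_force: 0.0
```

>>> move_arm --targets "-0.5 0 -0.8 0.8 0 0 0; -0.5 0 0 0.7 0 0 0; -0.5 0 0 0 0 0 0; -0.5 0 0 0 0 0 0"

```text
clock: 6.27
eef_pos: [430.3, 252.2, 3.9]
tool_rot: [3.14, -0.0, 1.571]
force: [0.1, -0.7, 0.1]
width: 21.4
gripper_force: 0.0
```

```bash
python3 - <<'E'
from h import *
d=grab('side');t=grab('wrist');s=read_state();print(s['eef_pos'],s['force'])
b=cv2.resize(d['color'][215:335,210:330,::-1],(380,380),interpolation=cv2.INTER_CUBIC)
a=cv2.resize(t['color'][:,:,::-1],(400,300));a=cv2.copyMakeBorder(a,0,80,0,0,cv2.BORDER_CONSTANT)
cv2.imwrite('pics/dn.png',np.hstack([a,b]))
E
```

```text
[430.42001618 252.34675433   3.96265592] [-0.40944699  0.2682218   0.77360432]
```

View pics/dn.png

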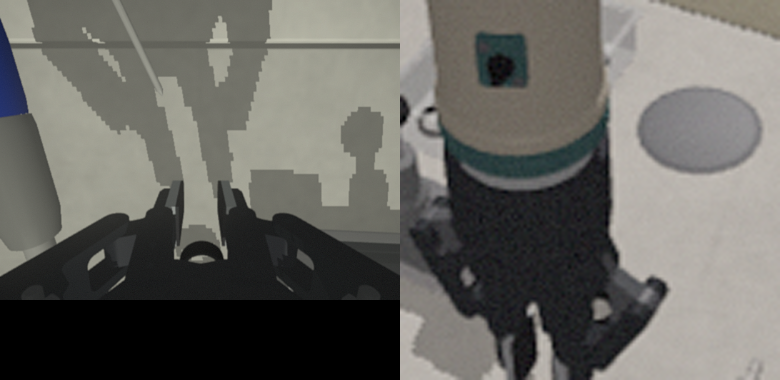

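The wrist view shows the ring at (202,250), centred between the fingers at columns 173 to 228. Pushing along -y, with a slight drift in +x.

>>> move_arm --targets "-0.5 -1 0 0 0 0 0; -0.5 -1 0 0 0 0 0; -0.5 -0.6 0 0 0 0 0; -0.5 -0.5 0 0 0 0 0; -0.5 -0.5 0 0 0 0 0"

```text
clock: 6.78
eef_pos: [429.6, 215.1, 3.4]
tool_rot: [3.142, 0.0, 1.571]
force: [-0.7, -0.1, 0.1]
width: 21.1
gripper_force: 0.0
```

>>> move_arm --targets "-0.5 -0.8 0.1 0 0 0 0; -0.5 -0.8 0.1 0 0 0 0; -0.5 -0.8 0.1 0 0 0 0; -0.5 -0.8 0.1 0 0 0 0; -0.5 -0.8 0.1 0 0 0 0"

```text
clock: 7.2
eef_pos: [434.7, 175.3, 3.3]
tool_rot: [3.142, -0.0, 1.571]
force: [-0.2, -0.1, 0.3]
width: 21.5
gripper_force: 0.1
```

>>> move_arm --targets "-0.5 -0.8 0.1 0 0 0 0; -0.5 -0.8 0.1 0 0 0 0; -0.5 -0.8 0.1 0 0 0 0; -0.5 -0.8 0.1 0 0 0 0; -0.5 -0.8 0 0 0 0 0"

```text
clock: 7.62
eef_pos: [438.9, 135.4, 3.3]
tool_rot: [3.141, -0.0, 1.571]
force: [0.9, 0.2, -0.2]
width: 21.3
gripper_force: 0.1
```

```bash
python3 - <<'E'
from h import *
t=grab('wrist');d=grab('top');s=read_state();print(s['eef_pos'],s['force'])
a=cv2.resize(t['color'][:,:,::-1],(400,300))
b=cv2.resize(d['color'][175:275,205:335,::-1],(390,300),interpolation=cv2.INTER_CUBIC)
cv2.imwrite('pics/mid.png',np.hstack([a,b]))
E
```

```text
[438.49850133 133.98094325   3.23551265] [-0.39135572 -0.59015098 -0.32978675]
```

View pics/mid.png

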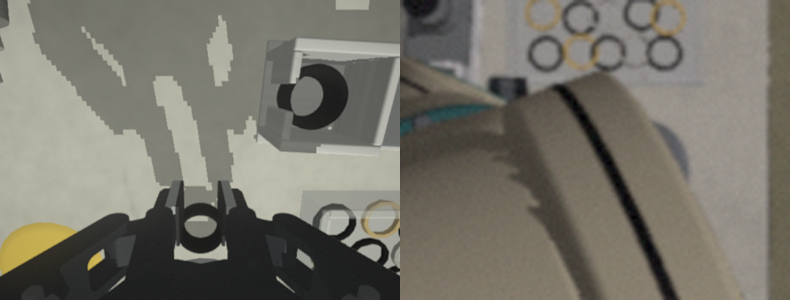

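The ring is nested between the fingertips at wrist (202,228). Checking its offset from the TCP.

```bash
python3 - <<'E'
from h import *
d=grab('wrist');c=d['color'][275:375,225:340]
g=c.max(2); m=(g<50).astype(np.uint8)*255
# inner hole of ring: bright blob around (283,318)
h=np.zeros_like(m);h[:]=(g>75)*255
n,l,st,ce=cv2.connectedComponentsWithStats(h)
for i in range(1,n):
    if st[i,4]>150: print(st[i],ce[i]+[225,275],ray(d,*(ce[i]+[225,275]),6))
for v in (285,290,354): print(v,ray(d,283,v,12).round(1))
print(read_state()['eef_pos'])
E
```

```text
[  6   0  17  26 277] [240.16245487 285.1732852 ] [419.33345134 129.72558916   6.        ]
[ 32   0  48  20 704] [280.81534091 282.16193182] [437.79254877 131.20804017   6.        ]
[ 89   0  17  25 252] [321.45238095 284.19047619] [456.21874533 130.17713009   6.        ]
[  34   29   46   32 1080] [281.11018519 319.07314815] [437.90045398 112.23983129   6.        ]
[  18   61   76   33 1179] [280.19677693 356.30449534] [437.43114818  91.80359825   6.        ]
285 [438.7 132.9  12. ]
290 [438.7 130.5  12. ]
354 [438.8  97.8  12. ]
[438.62793115 135.23050705   3.28334219]
```

>>> move_arm --targets "-0.5 -0.6 0 -0.1 0 0 0; -0.5 -0.7 0 0 0 0 0; -0.5 -0.7 0 0 0 0 0; -0.5 -0.7 0 0 0 0 0; -0.5 -0.7 0.1 0 0 0 0"

```text
clock: 8.18
eef_pos: [439.4, 101.2, 4.3]
tool_rot: [-3.141, 0.0, 1.572]
force: [-0.1, -0.6, 1.1]
width: 21.2
gripper_force: 0.1
```

>>> move_arm --targets "-0.5 -0.7 0 0 0 0 0; -0.5 -0.7 0 0 0 0 0; -0.5 -0.6 0 0 0 0 0; -0.5 -0.5 0 0 0 0 0; -0.5 -0.4 0 0 0 0 0"

```text
clock: 8.6
eef_pos: [439.6, 72.4, 4.3]
tool_rot: [-3.142, 0.0, 1.571]
force: [-0.4, -0.6, 1.1]
width: 21.3
gripper_force: 0.0
```

>>> move_arm --targets "-0.5 -0.3 0 0 0 0 0; -0.5 0 0 0 0 0 0; -0.5 0 0 0 0 0 0"

```text
clock: 8.85
eef_pos: [439.7, 70.2, 4.3]
tool_rot: [3.142, -0.0, 1.571]
force: [-0.0, 0.6, 0.0]
width: 21.3
gripper_force: 0.0
```

```bash
python3 - <<'E'
from h import *
d=grab('wrist','w9.png');t=grab('side');print(read_state()['eef_pos'])
a=cv2.resize(d['color'][:,:,::-1],(400,300))
b=cv2.resize(t['color'][215:315,260:390,::-1],(390,300),interpolation=cv2.INTER_CUBIC)
cv2.imwrite('pics/end.png',np.hstack([a,b]))
g=d['color'][275:375,225:340].max(2)
n,l,st,ce=cv2.connectedComponentsWithStats((g>75).astype(np.uint8))
for i in range(1,n):
    if st[i,4]>150: print(st[i],ray(d,*(ce[i]+[225,275]),8))
E
```

```text
[439.71419016  70.55760588   4.33543431]
[  7   0  16  26 261] [420.67250341  66.53726279   8.        ]
[ 89   0  17  25 242] [457.26921313  66.9707674    8.        ]
[ 35  31  33  10 235] [436.69839455  53.43918659   8.        ]
[  19   61   75   33 1029] [439.42298843  28.5448715    8.        ]
```

View pics/end.png

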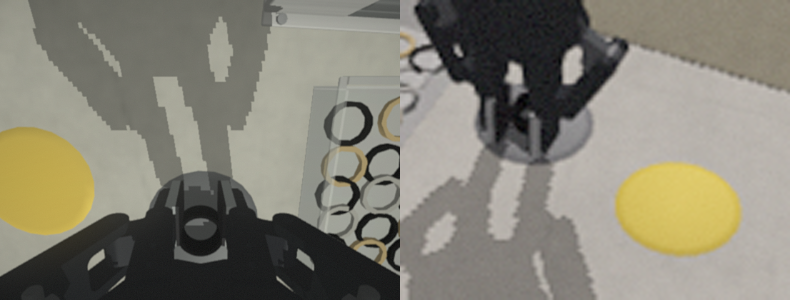

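The ring is on the plate between the tips, at wrist (202,228). Backing straight off, then up and clear.

>>> move_arm --targets "-0.5 1 0 0 0 0 0; -0.5 2 0 0 0 0 0; -0.5 2 0 0 0 0 0; -0.5 0 0 -4 0 0 0; -0.5 0 0 -4 0 0 0"

```text
clock: 9.37
eef_pos: [437.0, 124.1, 83.4]
tool_rot: [-3.135, -0.0, 1.58]
force: [1.9, -0.5, 0.6]
width: 21.2
gripper_force: 0.0
```

>>> move_arm --targets "-0.5 3.8 0 -1 0 0 0; -0.5 3.8 0 -1 0 0 0; -0.5 3.8 0 -1 0 0 0; -0.5 3.8 0 -1 0 0 0; -0.5 3.8 0 0 0 0 0"

```text
clock: 9.78
eef_pos: [439.4, 313.8, 126.4]
tool_rot: [3.139, -0.003, 1.572]
force: [1.0, 0.9, -0.2]
width: 21.1
gripper_force: 0.0
```

```bash
python3 - <<'E'
from h import *
t=grab('top');s=grab('side')
a=cv2.resize(t['color'][155:265,200:330,::-1],(400,338),interpolation=cv2.INTER_CUBIC)
b=cv2.resize(s['color'][220:320,185:345,::-1],(400,250),interpolation=cv2.INTER_CUBIC);b=cv2.copyMakeBorder(b,0,88,0,0,cv2.BORDER_CONSTANT)
cv2.imwrite('pics/fin.png',np.hstack([a,b]))
for n,d,(x0,y0,x1,y1) in(('top',t,(255,205,312,262)),('side',s,(275,230,335,278))):
    hsv=cv2.cvtColor(d['color'],cv2.COLOR_RGB2HSV); R={}
    for k,th in(('plate',135),('ring',70)):
        m=np.zeros(hsv.shape[:2],np.uint8); m[y0:y1,x0:x1]=((hsv[...,2]<th)&(hsv[...,1]<(60 if k=='plate' else 256)))[y0:y1,x0:x1]*255
        c=max(cv2.findContours(m,0,1)[0],key=cv2.contourArea)
        if k=='plate': P=np.array([ray(d,u,v,2)[:2] for u,v in c[:,0]],np.float32); e=cv2.fitEllipse(P); print(n,k,e)
        else:
            x,y,w,h=cv2.boundingRect(c); print(n,k,(x,y,w,h),ray(d,x+w/2-.5,y+h/2-.5,9))
E
```

```text
top plate ((441.32318115234375, 45.519676208496094), (74.78178405761719, 75.13246154785156), 78.12244415283203)
top ring (273, 225, 19, 15) [439.24251773  49.79632701   9.        ]
side plate ((440.4815979003906, 51.09063720703125), (65.12960052490234, 70.35002136230469), 77.44802856445312)
side ring (297, 245, 16, 16) [437.60097784  48.1801519    9.        ]
```

View pics/fin.png

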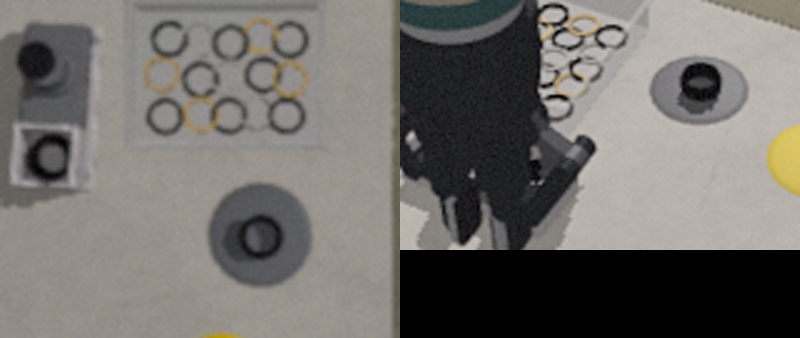

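The ring lies flat at the plate's centre: ring at top (261,237) against plate (260,235), within about 4 mm. The plunger is up, the other rings are in the magazine, and the arm is clear.

```bash
python3 -c "
from cell import order
print(order.finish_job())"
```

```text
the job is handed in; nothing more can be done
None
```

The job is handed in: one ring was ejected and pushed flat onto the grey plate, about 4 mm from its centre in the last pictures, with the plunger up and the other two rings in the feeder; the hand-in returned no verdict.

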